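# Set and clamp the rack slide of a soldering jig

## Task

Set the soldering jig's length stop: push the handwheel round by its upright crank handle until the slide's pointer lines up with the tip of the pointed rider on the scale (not the blank rider), moving the slide only through the wheel. Then, with the pointer lined up, swing the clamp lever fully home against its stop, leaving the slide set. Do not shift or tip the brass tube stub and the tin that stand on the jig.

Things in the scene. Friction and masses are not known exactly. Their poses are not given: they have to be found in the camera images.
- jig: dark steel base plate of the jig, fixed: 260 (x) x 360 (y) x 14 mm. Origin on the bench, 95 mm from the plate's near long edge, midway along y; y runs along the slide's rail (to the robot's left at yaw 0), z up. Its yaw varies within 0.3 rad. Everything on it except the crank handle and the lever's knob stays under 78 mm above the bench.
- wheel_axis (a point): centre of the top face of the handwheel, a flat dark steel disc 124 mm in diameter with an upright axis; top face 62 mm above the bench, jig x = -30 mm, y = 0; a hub 32 mm across stands 12 mm above the face.
- crank_handle (a point): the wheel's crank handle: an upright dark wooden peg fixed to the disc, 48 mm from the axis, 20 to 24 mm thick, from 62 to 112 mm above the bench; this point is on its centre line, 95 mm above the bench. Pushed sideways with about 3 N it turns the wheel, which stays where it is left.
- wheel (a joint): turn of the handwheel, rad, positive anticlockwise seen from above, stops at -3.65 and 3.65. At 0 the handle is on the jig's -x side of the axis. A pinion drives the slide 20 mm per rad: positive turning moves the slide to jig +y, by 0.020 x angle from the middle.
- carriage: the slide: aluminium block 75 x 90 x 18 mm with a 190 mm rack bar, running along the jig's y on the rail, top 49 mm above the bench with a low 9 mm ledge; moved only by the wheel. Origin on the bench level at jig x = 0; at jig y = 0.020 x wheel angle.
- pointer_tip (a point): tip of the slide's brass cone-shaped pointer (45 mm long, 24 mm thick at its root, lying on top of the slide), which points to jig +x; 56 mm above the bench, at jig x = 94 mm.
- index: the pointed rider: brass block 34 x 34 x 50 mm clamped on the grey scale (top 68 mm above the bench), with a brass cone 25 mm long that points to jig -x, towards the slide. It is left or right of the slide's pointer, 18 to 70 mm away along jig y. Fixed. Origin in its underside, under the tip's y; axes parallel to the jig's.
- index_tip (a point): tip of the pointed rider's cone, the mark, 56 mm above the bench, at jig x = 97 mm: lined up when pointer_tip and index_tip have the same jig y, tip to tip with a 3 mm gap.
- blank: the blank rider: the same block without a cone, clamped on the scale on the other side. Not a mark. Fixed.
- lever (a joint): clamp lever, rad: 0 to 0.3 open at the start (lever stands out over the jig's +y end), 1.2 fully home against its stop, when the lever lies along the jig's -x direction. Positive is anticlockwise seen from above; turns about an upright pivot with about 2 N at the knob and stays where it is left.
- lever_pivot (a point): pivot of the lever, 62 mm above the bench, jig x = 45 mm, y = 158 mm.
- lever_knob (a point): the lever's knob: an upright black plastic peg 20 to 26 mm thick at the end of the lever, 95 mm from the pivot, from 62 to 112 mm above the bench; this point is on its centre line, 95 mm above the bench.
- tube: bystander: loose brass tube stub standing upright on the jig's plate, 38 mm in diameter, 42 mm high, its top 56 mm above the bench, at the plate's -y end.
- tin: bystander: loose flat steel tin, 52 mm in diameter, 26 mm high, on the jig's plate at its -y end, near the tube stub.

How it is judged:
By the outcome, as a careful person would: the job done as asked, in the order asked, and still so for the second after the job is handed in, with the robot touching nothing.
It also fails if it takes over 61 s, if anything falls off the work surface, if the arm or the gripper's body presses on something with over 40 N, if the wrist force passes 120 N, or if a joint passes its speed limit or range.

## Robot

A 6-joint arm with a two-finger parallel gripper is mounted at the origin on the work surface. World frame = base frame: x ahead of the robot, y to its left, z up, the work surface at z = 0. Lengths are in m, angles in rad, forces in N, time in s.
With the tool pointing down it reaches from about 0.275 to 0.725 m from the base axis. Payload 15.9 kg.
Tool frame: the origin (TCP) lies between the finger pads; the fingertips stand 11 mm ahead of it and the grasp point (between the pads) lies 8 mm behind it (bot.finger_overhang is the z of the fingertips in the tool frame, in m); z points along the fingers, y is the line along which they close (so a half turn about z gives the same grasp; the last joint's range is limited). The gripper opens to 85 mm and grips with 20 to 120 N. Pads are 22 mm wide; open, the fingers measure 114 mm over their backs; the gripper's body (76 mm by 85 mm) begins 54 mm behind the grasp point. The pads swing forward as they close: fully open they stand 13 mm farther back than shut.
Start: joints at [1.28, 0.213, -0.034, 1.323, 0, 1.571], TCP at [0.143, 0.479, 0.22] pointing down, gripper open.
Joint ranges: [-2.98, 2.98], [-0.74, 1.72], [-1.14, 1.35], [-2.1, 2.04], [-1.57, 1.44], [-3.14, 3.14]. Speed limits (rad/s): [1.89, 1.89, 2.39, 2.57, 3.14, 3.14].

## Interface

Orientations are given as a unit quaternion [x, y, z, w].
In Python, from plant import bot gives the robot as it stands. Calls block until the motion is done:
- bot.move_to(position, orientation): joint-space move of the TCP to a pose.
- bot.line_to(position, v=0.15, attitude=None, threshold=None): straight line of the TCP; attitude=None keeps the orientation; v is the mean speed in m/s. With threshold (N) it stops when the force on the tool has changed by that much, and returns True; else False.
- bot.move_j(angles): joint-space move.
- bot.open() and bot.grab(effort=None): open the fingers fully, or close them until they stop; effort is the grip in N (None keeps the last).
- bot.pause(seconds).
- bot.inverse_kinematics(position, orientation): joint angles nearest the present ones, or None.
- bot.get_state(): the state.
- bot.read_camera(name): name is "side" or "top" or "wrist"; returns (picture, depth): 384x512x3 uint8, red, green, blue; 384x512 float32, m along the optical axis (not along the pixel's ray), 0 where there is no reading.
- bot.get_calibration(name): a dict with "fx", "fy", "cx", "cy" (pixels), "camera_from_world" (4x4, takes a point from world to camera coordinates); the wrist camera has in their place "mount" (4x4, takes a point from camera to tool coordinates, whose origin is the TCP and whose axes are the flange's). Camera axes: x right, y up, looking along -z (the intrinsics and any distortion apply to the point x, -y, -z); pixel columns grow to the right and rows downward; lengths in m; the calibration is good to about 2 mm. A picture is of the moment at which its call begins: read the wrist's pose just before it. get_calibration takes no time and is no camera call.
A pose or a line that the arm cannot do raises bot.MotionError and nothing moves.
- bot.hand_in(): hands the job in; it is judged then, once.
The state is a dict: "clock": time; "qpos": joint angles; "qvel": joint speeds; "joint_efforts": joint torques, N m; "ee_pos": TCP position; "orientation": TCP orientation; "contact_force": force on the tool from outside, world axes, zero at the start; "wrist_torque": the same for the moment, N m; "finger_gap": opening from 0.0 (shut) to 1.0 (fully open); "finger_force": force on a finger pad.
Only numpy, scipy, OpenCV 4.12 (cv2) and the standard library are available. Lean on these libraries where they do the work, as an engineer would, in place of code of your own. Each camera call takes 0.05 s, during which the arm holds its last target. There are 200 camera calls.

## Working session

There is one attempt and no reset: what is moved stays moved. The work goes in short steps, each a Python script; the robot and the scene stay as the last script left them, time stands still between calls to the robot, and variables do not carry over. Pictures are saved under pics/ and viewed, at most 10 in all, crops included, and the job is handed in when it is done.

```bash
ls; mkdir -p pics
python3 - <<'E'
from plant import bot
import cv2,numpy as np
ims=[]
for n in("top","side"):
    p,d=bot.read_camera(n); cv2.imwrite(f"pics/{n}0.png",p[:,:,::-1]); np.save(f"pics/{n}0.npy",d)
    c=bot.get_calibration(n); print({k:(np.round(v,4).tolist() if hasattr(v,'shape') else v) for k,v in c.items()})
s=bot.get_state();print(s["clock"],s["orientation"],s["ee_pos"])
E
```

```text
pics
{'fx': 384.77855998591855, 'fy': 384.77855998591855, 'cx': 256.125889516374, 'cy': 192.08835867631504, 'camera_from_world': [[0.0063, -1.0, -0.0072, -0.0023], [0.9827, 0.0048, 0.1851, -0.5838], [-0.1851, -0.0083, 0.9827, -0.7663], [0.0, 0.0, 0.0, 1.0]]}
{'fx': 405.7037017888845, 'fy': 405.7037017888845, 'cx': 256.37771593898486, 'cy': 193.4360522277514, 'camera_from_world': [[0.8355, -0.5494, 0.0077, -0.511], [0.3502, 0.5432, 0.7631, -0.2677], [-0.4235, -0.6348, 0.6463, -0.49], [0.0, 0.0, 0.0, 1.0]]}
0.1 [ 1.44879258e-01  9.89449225e-01 -4.75197756e-04 -7.31459789e-05] [0.14326863 0.47872241 0.21998646]
```

View pics/top0.png

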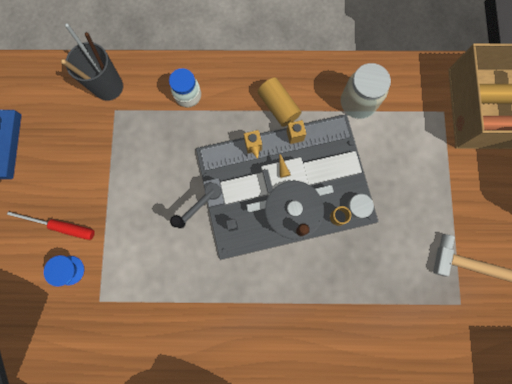

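View pics/side0.png

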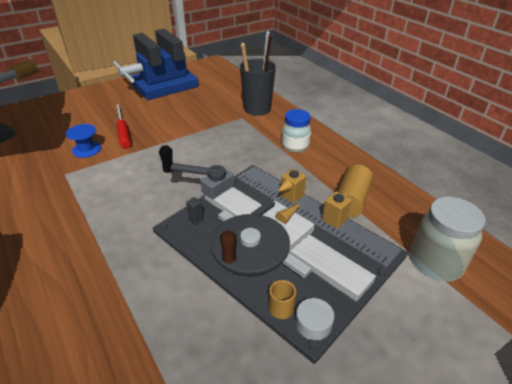

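The top view shows the pointed rider at (254,142) with its cone tip near (254,157), and the blank at (297,130). The slide's pointer tip is near (281,154), so the slide must go to jig +y, which is anticlockwise. The hub is at (295,208), the crank handle at (303,229), and the lever knob at (178,221) with its pivot at (213,190). The side view agrees.

```bash
cat > h.py <<'E'
import numpy as np,cv2
from plant import bot
from scipy.spatial.transform import Rotation as R
def cam(n):
    c=bot.get_calibration(n)
    if n=="wrist":
        s=bot.get_state(); T=np.eye(4);T[:3,:3]=R.from_quat(s["orientation"]).as_matrix();T[:3,3]=s["ee_pos"]
        W=T@c["mount"]
    else: W=np.linalg.inv(c["camera_from_world"])
    return c,W
def snap(n):
    c,W=cam(n); p,d=bot.read_camera(n); return p,d,c,W
def cloud(d,c,W):
    v,u=np.mgrid[:d.shape[0],:d.shape[1]]
    P=np.stack([(u-c["cx"])/c["fx"]*d,-(v-c["cy"])/c["fy"]*d,-d],-1)
    P=P@W[:3,:3].T+W[:3,3]; P[d<=0]=np.nan; return P
def ray(uv,z,c,W):
    uv=np.atleast_2d(uv).astype(float)
    D=np.c_[(uv[:,0]-c["cx"])/c["fx"],-(uv[:,1]-c["cy"])/c["fy"],-np.ones(len(uv))]@W[:3,:3].T
    return W[:3,3]+D*((z-W[2,3])/D[:,2])[:,None]
E
python3 - <<'E'
from h import *
print("dist" , [k for k in bot.get_calibration("wrist")], np.round(bot.get_calibration("wrist")["mount"],3).tolist(), bot.get_calibration("wrist")["fx"])
for n in("top","side"):
    c,W=cam(n); d=np.load(f"pics/{n}0.npy"); P=cloud(d,c,W); im=cv2.imread(f"pics/{n}0.png")
    x,y,z=np.moveaxis(np.nan_to_num(P,nan=-9),-1,0)
    roi=(x>.2)&(x<.65)&(y>-.26)&(y<.25)
    print(n,"cam",W[:3,3].round(3),"bench z",np.nanmedian(z[(x>.25)&(x<.3)&(abs(y)<.2)]))
    for nm,lo,hi in(("tall",.1,.12),("hub",.069,.08),("riders",.064,.072),("plate",.008,.02)):
        m=((z>lo)&(z<hi)&roi).astype(np.uint8)
        if nm=="plate":
            m=cv2.morphologyEx(m,cv2.MORPH_OPEN,np.ones((3,3)))
            k,L,S,_=cv2.connectedComponentsWithStats(m); q=P[L==1+S[1:,4].argmax()]
            r=cv2.minAreaRect(q[:,:2].astype(np.float32)); print(nm,r); continue
        k,L,S,C=cv2.connectedComponentsWithStats(m)
        for i in range(1,k):
            if S[i,4]>15:
                q=P[L==i]; print(nm,S[i,4],C[i].round(1),np.median(q,0).round(4),((q.min(0)+q.max(0))/2).round(4),np.ptp(q,0).round(3))
    # brass cones: 
    hsv=cv2.cvtColor(im,cv2.COLOR_BGR2HSV)
    m=(cv2.inRange(hsv,(8,120,60),(25,255,255))>0)&roi&(z>.035)&(z<.08)
    k,L,S,C=cv2.connectedComponentsWithStats(m.astype(np.uint8))
    for i in range(1,k):
        if S[i,4]>15: print("brass",S[i],C[i].round(1),np.nanmedian(P[L==i],0).round(4))
E
```

```text
dist ['fx', 'fy', 'cx', 'cy', 'mount'] [[0.001, 0.953, 0.303, 0.076], [1.0, -0.0, -0.0, 0.0], [-0.0, 0.303, -0.953, -0.153], [0.0, 0.0, 0.0, 1.0]] 289.408812317266
top cam [ 0.432 -0.006  0.861] bench z -0.00125559678120446
tall 131 [176.1 221.2] [0.5147 0.1573 0.1085] [0.5155 0.1585 0.1069] [0.024 0.024 0.013]
tall 115 [303.4 229.4] [ 0.5005 -0.0918  0.1092] [ 0.5    -0.0929  0.1082] [0.022 0.022 0.011]
hub 433 [203.2 200.4] [0.5668 0.1066 0.0746] [0.5519 0.1164 0.0739] [0.094 0.081 0.01 ]
hub 181 [294.8 208.5] [ 0.5455 -0.0797  0.0726] [ 0.5466 -0.0798  0.0724] [0.031 0.029 0.006]
riders 27 [285.1 172.5] [ 0.6233 -0.0602  0.0652] [ 0.6267 -0.0601  0.0667] [0.016 0.013 0.005]
plate ((0.518511176109314, 0.006392434239387512), (0.11563652008771896, 0.17937029898166656), 13.560534477233887)
brass [280 162  10  15 105] [283.3 169.6] [ 0.6302 -0.0561  0.0628]
brass [332 207  19  18 126] [340.9 214.9] [ 0.5376 -0.1771  0.0523]
side cam [ 0.313 -0.446  0.525] bench z -0.0009767097011224024
tall 121 [165.3 150.6] [0.5139 0.1531 0.1076] [0.5155 0.1564 0.1068] [0.024 0.022 0.013]
tall 195 [22
[... 353 characters left out ...]
011]
riders 195 [194.2 172.5] [0.5503 0.116  0.0684] [0.5502 0.1183 0.068 ] [0.09  0.089 0.008]
riders 51 [283.7 212.3] [ 0.6245 -0.0608  0.0659] [ 0.6276 -0.0604  0.0664] [0.02  0.015 0.005]
riders 75 [249.6 242.3] [ 0.5382 -0.0904  0.0684] [ 0.5452 -0.0833  0.068 ] [0.027 0.024 0.008]
riders 48 [228.5 258.8] [ 0.4959 -0.1008  0.0682] [ 0.4988 -0.0963  0.068 ] [0.017 0.013 0.008]
plate ((0.5459114909172058, -0.07903781533241272), (0.1293696016073227, 0.3612750172615051), 13.758402824401855)
brass [276 207  19  16 164] [285.1 214.2] [ 0.6248 -0.0615  0.0619]
brass [225 254   8   9  52] [228.4 258.5] [ 0.4962 -0.1007  0.0701]
brass [269 280  27  31 542] [282.  294.7] [ 0.5352 -0.1811  0.0484]
```

```bash
cat >> h.py <<'E'
YAW=0.24; AX=np.array([.5463,-.080])
JO=AX-np.array([np.cos(YAW),np.sin(YAW)])*-.03
def j2w(x,y): return JO+np.array([x*np.cos(YAW)-y*np.sin(YAW),x*np.sin(YAW)+y*np.cos(YAW)])
def w2j(p): d=np.asarray(p)[:2]-JO; return np.array([d[0]*np.cos(YAW)+d[1]*np.sin(YAW),-d[0]*np.sin(YAW)+d[1]*np.cos(YAW)])
def down(a): # tool x at world heading a, z down
    x=np.array([np.cos(a),np.sin(a),0]);z=np.array([0,0,-1.]); return R.from_matrix(np.c_[x,np.cross(z,x),z]).as_quat()
def hpos(w,r=.048): a=np.pi+YAW+w; return AX+r*np.array([np.cos(a),np.sin(a)])
E
python3 - <<'E'
from h import *
for off in (0,np.pi):
  for w in np.arange(0,3.2,.3):
    q=bot.inverse_kinematics([*hpos(w),.097],down(np.pi+YAW+w+off)); print(off>0,round(w,1),None if q is None else np.round(q,2))
for off in(0,np.pi,np.pi/2,-np.pi/2):
    q=bot.inverse_kinematics([.635,-.03,.22],down(off));print(off,None if q is None else np.round(q,2))
E
```

```text
False 0.0 [-0.18  0.29 -0.26  1.03  0.   -0.42]
False 0.3 [-0.2   0.3  -0.24  1.03  0.   -0.74]
False 0.6 [-0.22  0.32 -0.21  1.04  0.   -1.06]
False 0.9 [-0.23  0.35 -0.17  1.05  0.   -1.37]
False 1.2 [-0.23  0.38 -0.13  1.07  0.   -1.67]
False 1.5 [-0.23  0.4  -0.09  1.08  0.   -1.97]
False 1.8 [-0.21  0.43 -0.05  1.09  0.   -2.25]
False 2.1 [-0.19  0.45 -0.02  1.1   0.   -2.53]
False 2.4 [-0.17  0.46 -0.    1.11  0.   -2.81]
False 2.7 [-0.15  0.47  0.01  1.11  0.   -3.09]
False 3.0 [-0.13  0.46  0.    1.11  0.    2.92]
True 0.0 [-0.18  0.29 -0.26  1.03  0.    2.72]
True 0.3 [-0.2   0.3  -0.24  1.03  0.    2.4 ]
True 0.6 [-0.22  0.32 -0.21  1.04  0.    2.08]
True 0.9 [-0.23  0.35 -0.17  1.05  0.    1.77]
True 1.2 [-0.23  0.38 -0.13  1.07  0.    1.47]
True 1.5 [-0.23  0.4  -0.09  1.08  0.    1.18]
True 1.8 [-0.21  0.43 -0.05  1.09  0.    0.89]
True 2.1 [-0.19  0.45 -0.02  1.1   0.    0.61]
True 2.4 [-0.17  0.46 -0.    1.11  0.    0.33]
True 2.7 [-0.15  0.47  0.01  1.11  0.    0.05]
True 3.0 [-0.13  0.46  0.    1.11  0.   -0.22]
0 [-0.05  0.51  0.39  1.45  0.    3.09]
3.141592653589793 [-0.05  0.51  0.39  1.45  0.   -0.05]
1.5707963267948966 [-0.05  0.51  0.39  1.45  0.    1.52]
-1.5707963267948966 [-0.05  0.51  0.39  1.45  0.   -1.62]
```

Run:
```python
from h import *
o=down(np.pi/2)
bot.move_to([.66,-.03,.20],o)
for i in range(2):
    if i: bot.line_to([.62,-.03,.20],v=.2)
    c,W=cam("wrist");p,d=bot.read_camera("wrist")
    cv2.imwrite(f"pics/w{i}.png",p[:,:,::-1]);np.savez(f"pics/w{i}.npz",d=d,W=W,p=p)
print(bot.get_state()["clock"])
for f in("w0","w1"):
    a=np.load(f"pics/{f}.npz");c=bot.get_calibration("wrist");P=cloud(a["d"],c,a["W"])
    hsv=cv2.cvtColor(a["p"],cv2.COLOR_RGB2HSV);m=(cv2.inRange(hsv,(8,110,50),(28,255,255))>0)&(np.nan_to_num(P[...,2])>.03)&(np.nan_to_num(P[...,2])<.08)
    k,L,S,C=cv2.connectedComponentsWithStats(m.astype(np.uint8))
    for i in range(1,k):
        if S[i,4]>60:
            q=P[L==i]; ctr=np.nanmedian(q,0); jq=np.array([w2j(t) for t in q]); print(f,S[i],ctr.round(4),w2j(ctr).round(4),"jx",jq[:,0].min().round(4),jq[:,0].max().round(4))
cv2.imwrite("pics/w01.png",np.vstack([cv2.imread("pics/w0.png")[:,:],cv2.imread("pics/w1.png")])[:, :][::1] if 0 else cv2.imread("pics/w1.png"))
```

```text
3.1167
w0 [ 256  116   61   42 1328] [0.6923 0.0089 0.0669] [0.1329 0.0517] jx 0.0987 0.1576
w0 [ 329  143  104   84 4362] [ 0.7974 -0.0421  0.0515] [ 0.223  -0.0228] jx 0.1682 0.2776
w0 [218 191  47  21 574] [ 0.6359 -0.0536  0.0621] [0.0633 0.0043] jx 0.0466 0.0955
w0 [ 294  199   39   45 1055] [ 0.7197 -0.0751  0.0667] [ 0.1396 -0.0364] jx 0.1234 0.1574
w0 [163 277  14  28 120] [ 0.5543 -0.1826  0.0488] [-0.0466 -0.1016] jx -0.0596 -0.0439
w1 [ 295  115   62   43 1436] [0.6911 0.0101 0.0668] [0.132  0.0532] jx 0.0986 0.158
w1 [ 363  142  107   84 4500] [ 0.796  -0.0418  0.0513] [ 0.2216 -0.0223] jx 0.1684 0.2778
w1 [256 190  46  21 550] [ 0.6353 -0.0536  0.0622] [0.0628 0.0045] jx 0.0467 0.0953
w1 [ 327  198   42   45 1168] [ 0.7172 -0.0761  0.0665] [ 0.1369 -0.0368] jx 0.1232 0.1575
w1 [174 268  34  38 851] [ 0.5372 -0.1793  0.0461] [-0.0624 -0.0943] jx -0.0809 -0.044
```

View pics/w1.png

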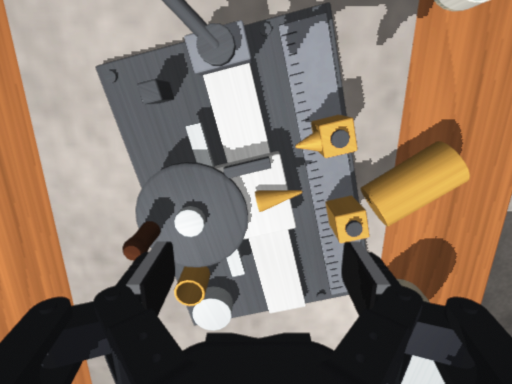

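The wrist view shows the pointed rider's tip at about (296,147), the slide's pointer tip at about (302,193), the blank at (347,220) and the handle at (140,240). The measured heights and jig x values match the text.

```bash
cat >> h.py <<'E'
def tips(p,d,c,W):
    P=cloud(d,c,W); z=np.nan_to_num(P[...,2])
    m=(cv2.inRange(cv2.cvtColor(p,cv2.COLOR_RGB2HSV),(8,110,50),(28,255,255))>0)&(z>.03)&(z<.08)
    k,L,S,C=cv2.connectedComponentsWithStats(m.astype(np.uint8)); out=[]
    v,u=np.where(m); jj=np.array([w2j(t) for t in ray(np.c_[u,v],.056,c,W)]); lab=L[v,u]
    for i in range(1,k):
        if S[i,4]<60: continue
        j=jj[lab==i]; lo,hi=j[:,0].min(),j[:,0].max()
        for s,t,nm in((1,lo,"index"),(-1,hi,"pointer")):
            if abs(t-.0955)<.006:   # cone axis from slices behind the tip, and the extreme itself
                a=s*(j[:,0]-t); mid=[(b+.001,(j[(a>=b)&(a<b+.002),1].min()+j[(a>=b)&(a<b+.002),1].max())/2) for b in np.arange(.002,.016,.002) if ((a>=b)&(a<b+.002)).any()]
                f=np.polyfit(*np.array(mid).T,1); out.append((nm,round(t,4),round(f[1],4),round(j[a<.0015,1].mean(),4),S[i,:4].tolist()))
    return out
E
python3 - <<'E'
from h import *
for f in("w0","w1"):
    a=np.load(f"pics/{f}.npz"); print(tips(a["p"],a["d"],bot.get_calibration("wrist"),a["W"]))
q=bot.inverse_kinematics([*hpos(0.045),.15],down(YAW+.045))
print(np.round(q,2),hpos(0.045))
E
```

```text
[('index', np.float64(0.0986), np.float64(0.0503), np.float64(0.0507), [256, 116, 61, 42]), ('pointer', np.float64(0.0954), np.float64(0.0007), np.float64(0.0005), [218, 191, 47, 21])]
[('index', np.float64(0.0987), np.float64(0.0503), np.float64(0.0505), [295, 115, 62, 43]), ('pointer', np.float64(0.0954), np.float64(0.0011), np.float64(0.0008), [256, 190, 46, 21])]
[-0.18  0.25 -0.16  1.16  0.    2.67] [ 0.50023624 -0.09349556]
```

Run:
```python
from h import *
w=.045
bot.move_to([*hpos(w),.15],down(YAW+w)); print(bot.get_state()["clock"])
t=bot.line_to([*hpos(w),.093],v=.1,threshold=8); s=bot.get_state(); print("touch",t,s["ee_pos"])
if not t:
    bot.grab(effort=20); s=bot.get_state(); print("gap",s["finger_gap"],s["finger_force"],s["contact_force"].round(1) if hasattr(s["contact_force"],"round") else s["contact_force"])
    for k in range(4):
        w+=.15; bot.line_to([*hpos(w),.093],v=.06,attitude=down(YAW+w)); s=bot.get_state(); print(round(w,3),round(s["clock"],2),np.round(s["contact_force"],1),np.round(s["wrist_torque"],2),np.round(s["ee_pos"],4),round(s["finger_gap"],3))
```

```text
4.1833
touch False [ 0.50065017 -0.09349834  0.09348325]
gap 0.25327954866553304 19.45957882402581 [-1.7  0.   5.1]
0.195 5.81 [-0.5 -0.6  5.2] [-0.09  0.09  0.13] [ 0.5031 -0.1005  0.0933] 0.251
0.345 6.11 [-1.  -0.1  4.8] [-0.01  0.06  0.12] [ 0.5067 -0.1067  0.0933] 0.252
0.495 6.41 [ 0.6 -0.1  4.7] [-0.   -0.07  0.12] [ 0.5112 -0.1123  0.0933] 0.252
0.645 6.71 [ 1.1 -0.3  5.3] [ 0.08 -0.2   0.06] [ 0.5164 -0.1172  0.0933] 0.25
```

Run:
```python
from h import *
for w in np.linspace(.645,2.515,14)[1:]:
    bot.line_to([*hpos(w),.093],v=.06,attitude=down(YAW+w)); s=bot.get_state(); f=np.linalg.norm(s["contact_force"])
    if f>25: print("force",w,s["contact_force"]); break
print(w,s["clock"],np.round(s["contact_force"],1),np.round(s["wrist_torque"],2),np.round(s["ee_pos"],4),hpos(w))
for n in("wrist","top","side"):
    p,d,c,W=snap(n); cv2.imwrite(f"pics/{n}2.png",p[:,:,::-1])
    try: print(n,tips(p,d,c,W))
    except Exception as e: print(n,e)
```

```text
2.515 10.5 [5.4 1.2 4.5] [ 0.2  -1.27 -0.02] [ 0.5915 -0.098   0.0933] [ 0.59075756 -0.09809767]
wrist [('pointer', np.float64(0.0959), np.float64(0.0501), np.float64(0.05), [365, 178, 50, 63]), ('index', np.float64(0.0974), np.float64(0.0477), np.float64(0.0498), [396, 240, 82, 77])]
top [('index', np.float64(0.1002), np.float64(0.05), np.float64(0.05), [244, 131, 18, 27]), ('pointer', np.float64(0.0936), np.float64(0.0515), np.float64(0.0506), [257, 160, 11, 22])]
side [('index', np.float64(0.0986), np.float64(-0.0609), np.float64(-0.063), [323, 164, 50, 61])]
```

View pics/wrist2.png

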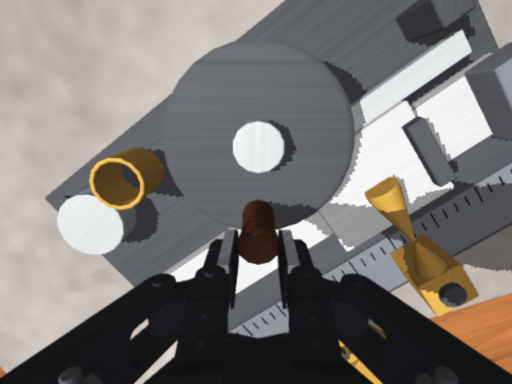

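The wrist view shows the pointer and rider tips meeting at about (412,238), and the tube and tin standing. I'll release and check from straight above.

Run:
```python
from h import *
bot.open(); s=bot.get_state(); print(np.round(s["contact_force"],1))
bot.line_to([*hpos(2.515),.15],v=.15)
for i,x in enumerate((.67,.62)):
    bot.move_to([x,.0,.18],down(np.pi/2))
    p,d,c,W=snap("wrist"); cv2.imwrite(f"pics/v{i}.png",p[:,:,::-1]); print(tips(p,d,c,W))
    if i==1: cv2.imwrite("pics/v1c.png",cv2.resize(p[80:240,220:400,::-1],None,fx=4,fy=3.7*4/3.7,interpolation=cv2.INTER_CUBIC)[:600,:720])
    P=cloud(d,c,W); z=np.nan_to_num(P[...,2]); m=((z>.1)&(z<.12)).astype(np.uint8)
    k,L,S,C=cv2.connectedComponentsWithStats(m)
    for b in range(1,k):
        if S[b,4]>30: q=P[L==b]; print("tall",((q.min(0)+q.max(0))/2).round(4),np.ptp(q,0).round(3))
print(bot.get_state()["clock"])
```

```text
[-0.2 -0.2  0.2]
[('index', np.float64(0.0991), np.float64(0.0501), np.float64(0.0501), [247, 145, 63, 47]), ('pointer', np.float64(0.0955), np.float64(0.0499), np.float64(0.05), [192, 179, 52, 23])]
tall [ 0.5945 -0.0972  0.1064] [0.019 0.022 0.013]
tall [ 0.8308 -0.2077  0.1052] [0.025 0.012 0.01 ]
[('index', np.float64(0.0989), np.float64(0.0504), np.float64(0.0505), [297, 145, 64, 46]), ('pointer', np.float64(0.0953), np.float64(0.0507), np.float64(0.0507), [244, 178, 50, 24])]
tall [ 0.592  -0.0958  0.1066] [0.023 0.02  0.013]
tall [ 0.7991 -0.2093  0.105 ] [0.029 0.015 0.01 ]
13.5
```

View pics/v1c.png

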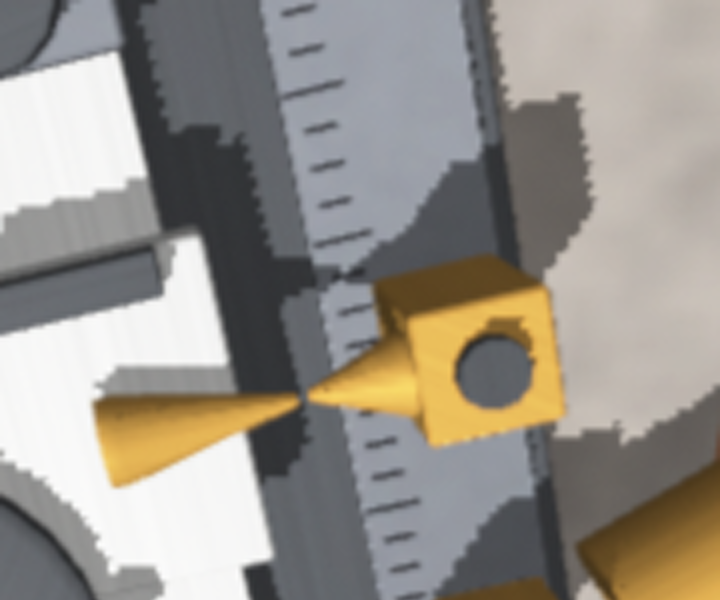

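The crop shows the two tips meeting point to point at crop (303,398), within about 0.3 mm. Next is the lever.

```bash
cat >> h.py <<'E'
PV=j2w(.045,.158)
def kpos(l,r=.095): a=YAW+np.pi-1.2+l; return PV+r*np.array([np.cos(a),np.sin(a)])
def kor(l): return down(YAW+np.pi-1.2+l)
E
python3 - <<'E'
from h import *
K=np.array([.5155,.1575]); v=K-PV; l0=np.arctan2(v[1],v[0])-(YAW+np.pi-1.2); print("pivot",PV,"r",np.hypot(*v),"l0",l0)
bot.move_to([*K,.16],kor(l0))
t=bot.line_to([*K,.093],v=.1,threshold=8); print(t,bot.get_state()["ee_pos"])
if not t and 0<=l0<=.32 and abs(np.hypot(*v)-.095)<.005:
    bot.grab(effort=20); s=bot.get_state(); print(s["finger_gap"],np.round(s["contact_force"],1))
    r=np.hypot(*v)
    for l in np.append(np.linspace(l0,1.1,8)[1:],[1.14,1.17,1.19,1.21,1.23,1.25]):
        bot.line_to([*kpos(l,r),.093],v=.06 if l<1.11 else .02,attitude=kor(l)); s=bot.get_state(); F=np.array(s["contact_force"]); a=YAW+np.pi-1.2+l
        ft=F[:2]@[-np.sin(a),np.cos(a)]; print(round(l,3),round(s["clock"],2),F.round(1),"tang",ft.round(1))
        if abs(ft)>14 or np.linalg.norm(F)>30: print("stop"); break
    bot.open(); bot.line_to([*kpos(l,r),.16],v=.15); print(bot.get_state()["clock"])
    bot.move_to([.60,.06,.22],down(np.pi/2))
    p,d,c,W=snap("wrist"); cv2.imwrite("pics/e.png",p[:,:,::-1]); print(tips(p,d,c,W))
    P=cloud(d,c,W); z=np.nan_to_num(P[...,2]); k,L,S,C=cv2.connectedComponentsWithStats(((z>.1)&(z<.12)).astype(np.uint8))
    for b in range(1,k):
        if S[b,4]>30:
            q=P[L==b]; m=(q.min(0)+q.max(0))/2; u=m[:2]-PV; print("tall",m.round(4),"lever?",np.hypot(*u).round(4),(np.arctan2(u[1],u[0])%(2*np.pi)-(YAW+np.pi-1.2)).round(3))
E
```

```text
pivot [0.58159333 0.0912991 ] r 0.0935461824032113 l0 0.17378872612722374
False [0.51596666 0.15740119 0.0935299 ]
0.26252766282084455 [0.6 0.5 1.2]
0.306 16.06 [-0.2 -1.3  1.5] tang 1.2
0.438 16.42 [ 0.7 -1.9  1.8] tang 1.3
0.571 16.77 [ 1.8 -2.9  2.4] tang 2.0
0.703 17.13 [ 3.5 -3.8  1. ] tang 2.8
0.835 17.49 [ 4.4 -1.7  1.6] tang 1.1
0.968 17.85 [ 4.8 -2.2  1.1] tang 2.3
1.1 18.21 [ 5.8 -1.7  1.4] tang 2.5
1.14 18.54 [5.8 0.1 0.1] tang 0.9
1.17 18.83 [5.7 1.5 0.1] tang -0.3
1.19 19.08 [4.8 0.7 1.1] tang 0.4
1.21 19.33 [3.6 7.2 1.9] tang -6.0
1.23 19.58 [ 0.8 19.   2.9] tang -18.1
stop
20.8167
[('index', np.float64(0.0999), np.float64(0.0503), np.float64(0.0505), [308, 188, 53, 42]), ('pointer', np.float64(0.0952), np.float64(0.0511), np.float64(0.0506), [263, 218, 42, 20])]
tall [0.4913 0.0695 0.1065] lever? 0.0929 1.197
tall [ 0.5924 -0.0959  0.1064] lever? 0.1875 2.589
tall [ 0.8159 -0.2027  0.1016] lever? 0.376 3.204
```

View pics/e.png

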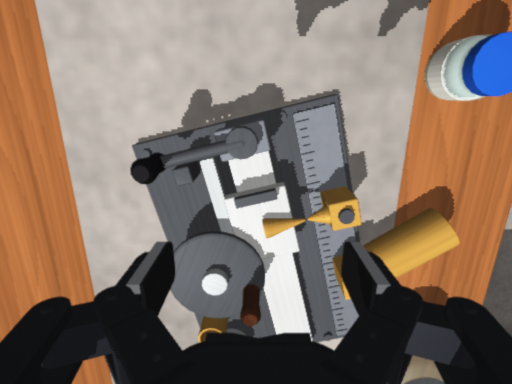

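The lever lies along jig -x with its knob at (147,168), measured at 1.197 rad with a firm stop felt. The tips still meet at about (306,218), and the gripper is clear.

```bash
python3 -c "
from plant import bot
print(bot.hand_in())"
```

```text
the job is handed in; nothing more can be done
None
```

The job is handed in: the slide's pointer meets the pointed rider's tip to within about 0.5 mm, the clamp lever is home against its stop (1.197 rad measured), and I touched neither the tube nor the tin; it took about 22 s of robot time.

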